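Latch the spice cupboard behind the jar

TASK

The hasp of the little spice cupboard was left hanging open, and the red-capped spice jar in front of its staple is in the way of the swing. Lift the jar out of its pocket and stand it aside on the counter, swing the hasp right over the staple until it lies flat against the doors, then stand the jar upright in its pocket again and let go. Leave everything else where it is.

Things in the scene. Friction and masses are not known exactly. Their poses are not given: they have to be found in the camera images.
- cupboard: Fixed counter-top spice cupboard, wood with two closed white doors, 340 wide (y), 250 high, 130 deep behind the doors, a 100 deep railed ledge before them; the top board (underside 232 up) overhangs the doors by 50. Origin on the counter, under the seam of the doors, in the plane of their outer face. x points into the cupboard, y left along the doors, z up. Pad and cup on top.
- hasp (a joint): Steel hasp plate on an upright pin on the left door, rad. 0 = flat on the doors, staple through its slot (end stop); 1.57 = straight out toward the robot; more = leaning left; stop 2.3. Starts at 1.6 to 2.1. Stiff (friction 0.03 N m, no spring), stays where left. Plate 95 long from the pin, 40 high (75 to 115 above the counter), 4 thick, centred on the pin; slot 72 to 88 from the pin.
- hasp_pin (a point): Middle of the hasp's pin: 6 in front of the doors, cupboard y +45, 95 above the counter. The closed plate runs from here toward the cupboard's -y, its outer face 8 in front of the doors. The doors and the overhanging top board stand above it, so a tool that presses it home must lean back toward the robot. Axes as the cupboard's.
- hasp_end (a point): Middle of the hasp plate's free end, 95 from the pin, 95 above the counter; moves with the plate.
- staple (a point): Outermost point of the fixed steel staple on the right door, 17 (19 with its wire) in front of the doors, at cupboard y -35 (80 from the pin), 95 above the counter. The loop is 16 high and 4 wide.
- pocket (a point): The jar's place: middle of its pocket, on top of the ledge (12 above the counter), 56 in front of the doors, cupboard y -35. The pocket is 80 wide (cupboard y -75 to +5) and 94 deep from the doors to the front rail; rail and pocket walls are 6 thick, their tops 30 above the counter. Axes as the cupboard's.
- spice_jar: The front jar: spice jar with a red cap, round, 52 diameter body to 92 height, cap 50 diameter up to 125; 0.11 kg or so. Origin at the centre of its underside, z up. Starts upright in the pocket.
- salt_mill: Bystander: small clear salt mill, 44 diameter, 90 high, stands on the ledge's right end, about 93 right of the spice jar. Origin at the centre of its underside.
- order_pad: Bystander: order pad 111 x 162 x 12 lying on the cupboard. Origin at the centre of its underside.
- portion_cup: Bystander: clear plastic cup, 92 diameter, 68 high, on top of the cupboard. Origin at the centre of its underside.
- dredger: Bystander: steel flour dredger, 75 x 95, 110 high, on the counter to the left. Origin at the centre of its underside.
- deli_tub: Bystander: cloudy tub, 130 diameter, 105 high, on the counter to the left. Origin at the centre of its underside.
Mind the look-alikes: they are no part of the job. Of the things that look like the spice_jar, the smallest one is meant.

How it is judged (in metres and radians):
On the way, in this order (a step that is already met when the one before it is completed fails the run):
1. the jar stands upright on the counter, clear of the ledge and let go (horizontal distance between spice_jar and pocket above 0.065 m and height (world z) of spice_jar below 0.01 m and angle between spice_jar's own z axis and vertical below 0.15 rad and contact force between the fingers and spice_jar below 0.1 N and linear speed of spice_jar below 0.03 m/s), for 0.2 s.
2. the hasp lies flat over the staple while the jar stands aside (value of joint hasp below 0.1 rad and horizontal distance between spice_jar and pocket above 0.065 m), for 0.2 s.
At the end, for the whole second after the job is handed in: The hasp is within 0.1 rad of flat against the doors, over the staple. The red-capped jar stands upright (within 0.1 rad) on the ledge inside its pocket, within 30 mm of the pocket's middle, released and at rest (value of joint hasp below 0.1 rad and horizontal distance between spice_jar and pocket below 0.03 m and height (world z) of spice_jar between 0.008 and 0.018 m and angle between spice_jar's own z axis and vertical below 0.1 rad and linear speed of spice_jar below 0.02 m/s and contact force between the fingers and spice_jar below 0.1 N); the robot touches nothing.
It fails at once if the spice jar is knocked over or tipped far (more than 0.8 rad) (angle between spice_jar's own z axis and vertical above 0.8 rad).
It fails at once if another thing is shifted by more than 25 mm (distance of any of salt_mill, order_pad, portion_cup, dredger, deli_tub from where it was at the start of the episode above 0.025 m).
It also fails if it takes over 72 s, if anything falls off the work surface, if the arm or the gripper's body presses on something with over 40 N, if the wrist force passes 120 N, or if a joint passes its speed limit or range.

ROBOT

A 7-joint arm with a two-finger parallel gripper is mounted at the origin on a cart in front of the work surface, level with it; the furniture and walls round the work are solid. World frame = base frame: x ahead of the robot, y to its left, z up, the work surface at z = 0. Lengths are in mm, angles in rad, forces in N, time in s.
With the tool pointing down it reaches from about 400 to 900 mm from the base axis. Payload 5.6 kg.
Tool frame: the origin (TCP) lies midway between the tips of the shut fingers; the grasp point (between the pads) lies 19 mm behind it; z points along the fingers, y is the line along which they close (so a half turn about z gives the same grasp; the last joint's range is limited). The gripper opens to 92 mm and grips with 3 to 60 N. Pads are 20 mm wide; open, the fingers measure 128 mm over their backs; the gripper's body (75 mm by 189 mm) begins 69 mm behind the grasp point.
Start: joints at [1.217, 0.468, -0.012, 1.603, 0.006, 1.071, -0.056], TCP at [198.741, -618.88, 182.792] pointing down, gripper open.
Joint ranges: [-2.53, 2.53], [-0.31, 2.02], [-1.57, 1.55], [0.28, 2.44], [-1.29, 4.43], [0.15, 1.84], [-2.92, 2.92]. Speed limits (rad/s): [2.57, 2.57, 3.14, 3.14, 3.14, 3.14, 3.14].

INTERFACE

Orientations are given as a rotation vector (axis times angle).
In Python, from cell import robot, grip, kin, viewer gives the robot as it stands. Calls block until the motion is done:
- robot.movep(position, orientation): joint-space move of the TCP to a pose.
- robot.servo_line(position, feed=150, rotation=None): straight line of the TCP; rotation=None keeps the orientation; feed is the mean speed in mm/s.
- robot.goto_joints(angles): joint-space move.
- grip(opening, newtons=None): opening from 0.0 (shut) to 1.0 (fully open); newtons is the grip in N (None keeps the last); returns when the fingers have stopped.
- robot.hold(seconds).
- kin.ik(position, orientation): joint angles nearest the present ones, or None.
- robot.observe(): the state.
- viewer.read_camera(name): name is "side" or "top"; returns the picture (480x640x3 uint8, red, green, blue); there is no depth.
- viewer.camera_info(name): a dict with "camera_matrix" (3x3 intrinsics, pixels), "R" (3x3) and "t" (3): a world point X has camera coordinates R X + t. Camera axes: x right, y down, z forward; pixel columns grow to the right and rows downward; lengths in mm; the calibration is good to about 2 mm. A picture is of the moment at which its call begins. camera_info takes no time and is no camera call.
A pose or a line that the arm cannot do raises robot.IKError and nothing moves.
- robot.job_done(): hands the job in; it is judged then, once.
Trained networks look in the newest picture that a camera, given by its name, has taken for a name from the list of things; names that differ only in an ending like _2 or _b are one class to them, and where a whole thing is asked for, a point or a joint stands for the part that bears it (a point fixed in the world has none). Each returns a list of dicts, best first, with "confidence" (0 to 1); they miss things now and then, are a little off and sometimes report something else, mostly with a low value. They report only what shows in the picture. A call takes as long as a camera call. They do not tell look-alikes from the thing itself.
- viewer.silhouettes(name, camera): "mask" (480x640 bool, what is visible of it).
- viewer.pinpoint(name, camera): "at" ([x, y, z] in mm, in the coordinates of the camera as it stood for that picture, good to about 4 mm: a listed point, or the origin of a listed thing).
The state is a dict: "t": time; "joints": joint angles; "joint_velocities": joint speeds; "joint_torque": joint torques, N m; "tcp_pos": TCP position; "tcp_rot": TCP orientation; "contact_force": force on the tool from outside, world axes, zero at the start; "wrist_torque": the same for the moment, N m; "grip_width": opening from 0.0 (shut) to 1.0 (fully open); "grip_force": force on a finger pad.
Only numpy, scipy, OpenCV 4.12 (cv2) and the standard library are available. Lean on these libraries where they do the work, as an engineer would, in place of code of your own. Each camera call takes 0.05 s, during which the arm holds its last target. There are 200 camera calls.

## Working session

There is one attempt and no reset: what is moved stays moved. The work goes in short steps, each a Python script; the robot and the scene stay as the last script left them, time stands still between calls to the robot, and variables do not carry over. Pictures are saved under pics/ and viewed, at most 10 in all, crops included, and the job is handed in when it is done.

```bash
mkdir -p pics; ls; cat > h.py <<'E'
import numpy as np, cv2
from cell import robot, grip, kin, viewer
from scipy.spatial.transform import Rotation as R
def w(c,at):
    i=viewer.camera_info(c); return np.array(i["R"]).T@(np.array(at)-np.array(i["t"]).ravel())
def proj(c,X):
    i=viewer.camera_info(c); p=np.array(i["camera_matrix"])@(np.array(i["R"])@np.array(X)+np.array(i["t"]).ravel()); return p[:2]/p[2]
def save(c,n):
    im=viewer.read_camera(c); cv2.imwrite(f"pics/{n}.png",im[:,:,::-1]); return im
E
python3 - <<'E'
from h import *
np.set_printoptions(precision=1,suppress=True)
a=save("side","s0");b=save("top","t0")
cv2.imwrite("pics/b0.png",cv2.resize(np.vstack([a,b])[:,:,::-1],(400,600)) )
for c in("side","top"):
    i=viewer.camera_info(c); print(c,-np.array(i["R"]).T@np.array(i["t"]).ravel(), np.array(i["R"])[2])
    for n in("cupboard","spice_jar","hasp_pin","hasp_end","staple","pocket","salt_mill","dredger","deli_tub"):
        print(n,[(round(d["confidence"],2),w(c,d["at"]),proj(c,w(c,d["at"]))) for d in viewer.pinpoint(n,c)])
print(robot.observe())
E
```

```text
pics
side [ 644.2 1010.6  704.9] [-0.  -0.8 -0.5]
cupboard [(0.97, array([663.8, -70.9,  -1.6]), array([286.4, 249.6]))]
spice_jar [(0.89, array([478.4,  54.5,   4.9]), array([359.6, 270.7])), (0.84, array([426.9, -43.7,   0.9]), array([373. , 249.9])), (0.79, array([599. , -99.8,  12.1]), array([309.1, 238.7])), (0.52, array([ 638.4, -104.1,   92.9]), array([293.8, 213.4]))]
hasp_pin [(0.77, array([658.7, -22.6,  95.8]), array([286.8, 228.1]))]
hasp_end [(0.7, array([558.2,  -9. ,  93.5]), array([326.2, 229.7])), (0.54, array([ 713.3, -143.3,  254.4]), array([262. , 152.8]))]
staple [(0.61, array([ 639.5, -108.1,   92.5]), array([293.4, 212.9])), (0.33, array([598.9, -99.4,  13.3]), array([309.1, 238.4])), (0.3, array([ 597. , -102.6,   12.8]), array([309.7, 238. ]))]
pocket [(0.95, array([ 597.4, -102. ,    8.9]), array([309.6, 239.2]))]
salt_mill []
dredger [(0.69, array([491.2, 442.1,  -0.7]), array([383.1, 395.2]))]
deli_tub [(0.61, array([644. , 419.5,   2.9]), array([300.6, 389.4]))]
top [ 221.3   30.3 1212.8] [ 0.3  0.1 -0.9]
cupboard [(0.71, array([658.5, -71.2,   2.2]), arr
[... 560 characters left out ...]
alt_mill [(0.61, array([ 597.9, -192.1,    8.6]), array([460.3, 295.8]))]
dredger [(0.63, array([489.1, 437.5,  -3.6]), array([185.8, 276.7]))]
deli_tub [(0.8, array([639. , 414.1,   3.3]), array([214.6, 220.7])), (0.15, array([556.5,  -8.5,  93.3]), array([381.5, 283.6]))]
{'t': 1.0, 'joints': array([ 1.2,  0.5, -0. ,  1.6,  0. ,  1.1, -0.1]), 'joint_velocities': array([-0.,  0.,  0.,  0.,  0.,  0.,  0.]), 'joint_torque': array([ -0. , -52. ,  -0. , -24.4,  -0.1,   0. ,   0. ]), 'tcp_pos': array([ 198.7, -618.9,  182.8]), 'tcp_rot': array([-3.1, -0.5,  0. ]), 'contact_force': array([-0.1, -0.4,  0.4]), 'wrist_torque': array([0., 0., 0.]), 'grip_force': 0.0, 'grip_width': 1.0017769907889105}
```

View pics/s0.png

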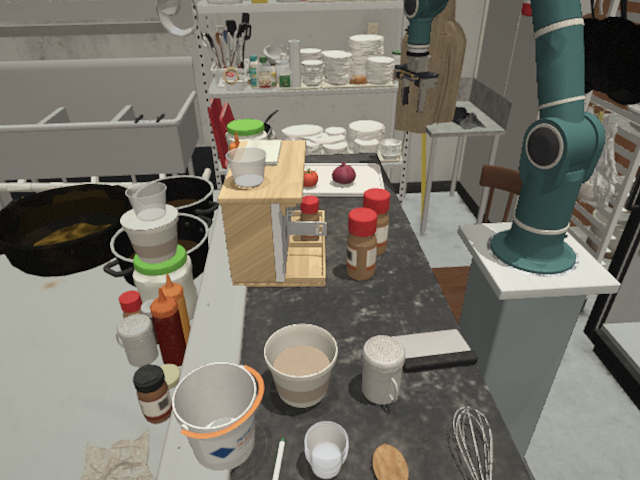

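View pics/t0.png

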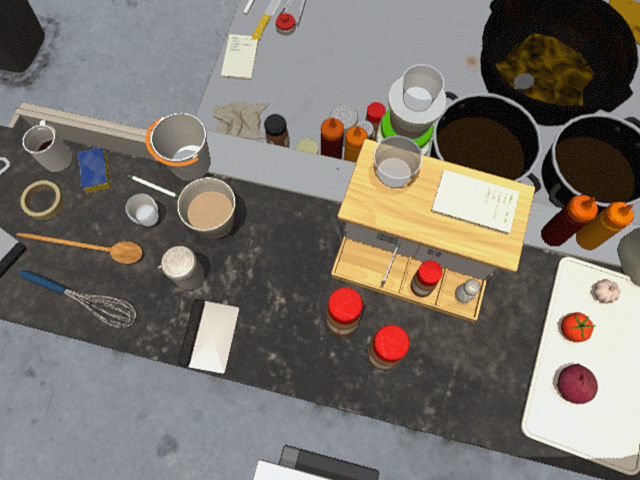

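The three red-capped look-alikes in the top picture are at (345,310), (389,345) and (429,278). The first two are large and stand on the counter. The one at (429,278), also at (309,215) in the side picture, is the smallest and stands in the ledge pocket, so I choose that one. Next I'll fit the cupboard pose and check a close crop.

```bash
cat > fit.py <<'E'
from h import *
import json
from scipy.optimize import least_squares
M={"cupboard":(0,0),"hasp_pin":(-6,45),"staple":(-17,-35),"pocket":(-56,-35)}
obs=[];E=[];J=[]
for k in range(6):
  for c in("side","top"):
    viewer.read_camera(c)
    for n,m in M.items():
        d=viewer.pinpoint(n,c)
        if d and d[0]["confidence"]>.5: obs.append((*m,*w(c,d[0]["at"])[:2]))
    for d in viewer.pinpoint("hasp_end",c)[:1]: E.append(w(c,d["at"]))
    for d in viewer.pinpoint("spice_jar",c):
        p=w(c,d["at"]); 
        if p[0]>560 and p[2]<30: J.append(p)
obs=np.array(obs)
def f(p):
    c,s=np.cos(p[2]),np.sin(p[2]); return np.r_[p[0]+c*obs[:,0]-s*obs[:,1]-obs[:,2],p[1]+s*obs[:,0]+c*obs[:,1]-obs[:,3]]
r=least_squares(f,[661,-71,0],loss="soft_l1",f_scale=4)
p=r.x; print(p,len(obs),np.std(f(p)))
e=np.median(E,0);j=np.median(J,0)
T=lambda P:R.from_euler("z",-p[2]).apply(np.r_[np.array(P[:2])-p[:2],P[2]])
print("end",e,T(e),"jar",j,T(j))
l=T(e)-[-6,45,0]; th=np.arctan2(-l[0],-l[1]); print("theta",th,np.hypot(*l[:2]))
json.dump(dict(p=list(p),th=th,jar=list(j)),open("fit.json","w"))
E
python3 - <<'E'
from fit import *
for x in ((478,54),(427,-46)): print([proj("side",(*x,z)).round() for z in(130,150,170,190)])
a=cv2.imread("pics/s0.png")[150:300,230:410];b=cv2.imread("pics/t0.png")[220:370,320:500]
cv2.imwrite("pics/crop.png",cv2.resize(np.hstack([a,b]),None,fx=2.2,fy=2.2,interpolation=2))
E
```

```text
[ 6.57808203e+02 -6.99991677e+01 -7.90255827e-02] 48 15.595752487112309
end [558.88630771  -9.41256049  94.7425117 ] [-103.39608071   52.58829633   94.7425117 ] jar [ 595.49930355 -100.67353482   12.69383656] [-59.69290272 -35.49750918  12.69383656]
theta 1.6485509726292573 97.69124208345806
[array([362., 228.]), array([362., 221.]), array([362., 214.]), array([363., 206.])]
[array([375., 208.]), array([376., 201.]), array([376., 194.]), array([377., 187.])]
```

View pics/crop.png

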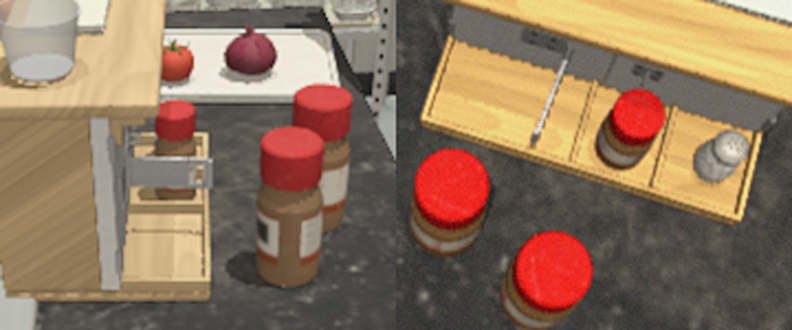

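The crop shows the small jar in its pocket, behind the hasp in the left half at (176,150) and in the top view at (633,125). The two larger jars stand in front on the counter. I'll go ahead with the jar in the pocket.

```bash
cat > m.py <<'E'
from h import *
import json
F=json.load(open("fit.json")); p=F["p"]; RZ=R.from_euler("z",p[2])
def C(P): return RZ.apply(P)+[p[0],p[1],0]           # cupboard -> world
def inv(P): return RZ.inv().apply(np.array(P,float)-[p[0],p[1],0])
T=np.radians(40); D=np.array([np.sin(T),0,-np.cos(T)])
def rot(flip):
    y=np.array([0,-1.,0])*(1 if flip else -1)
    return (RZ*R.from_matrix(np.c_[np.cross(y,D),y,D])).as_rotvec()
def st(*a):
    o=robot.observe(); print(*a,"t",round(o["t"],1),"tcp",inv(o["tcp_pos"]).round(1),"F",np.round(o["contact_force"],1),"g",round(o["grip_width"],3),round(o["grip_force"],1)); return o
E
python3 - <<'E'
from m import *
np.set_printoptions(precision=2,suppress=True)
jar=inv(F["jar"])
for fl in(0,1):
  for P in([jar[0],jar[1],122]+19*D-150*D,[jar[0],jar[1],122]+19*D,[-170,-140,110]+19*D,[-51,80,98],[-14,0,98]):
    print(fl,C(P),kin.ik(C(P),rot(fl)))
E
```

```text
0 [511.56 -94.03 222.35] [ 0.67 -0.09 -0.48  2.41 -0.73  0.15  2.35]
0 [ 607.67 -101.64  107.45] [ 0.82  0.45 -0.79  2.3   2.27  0.31 -0.51]
0 [ 489.46 -197.11   95.45] None
0 [613.28  13.78  98.  ] [-0.12  0.34 -0.06  2.34  2.46  0.28 -1.09]
0 [643.85 -68.89  98.  ] [ 1.06  0.91 -1.32  2.22  1.97  0.81  0.01]
1 [511.56 -94.03 222.35] [ 0.94 -0.09 -0.73  2.4  -0.86  0.17 -0.65]
1 [ 607.67 -101.64  107.45] [ 0.71  0.4  -0.65  2.3   2.42  0.26  2.44]
1 [ 489.46 -197.11   95.45] None
1 [613.28  13.78  98.  ] [ 0.03  0.35 -0.23  2.33  2.33  0.32  2.2 ]
1 [643.85 -68.89  98.  ] [ 0.43  0.42 -0.44  2.25  2.43  0.26  2.34]
```

```bash
python3 - <<'E'
import m; from m import *
np.set_printoptions(precision=2,suppress=True)
i=viewer.camera_info("top");K=np.array(i["camera_matrix"]);Rc=np.array(i["R"]);t=np.array(i["t"]).ravel()
for uv in((560,260),(540,345),(525,430)):
    r=Rc.T@np.linalg.inv(K)@[*uv,1]; o=-Rc.T@t; print(uv,(o-r*o[2]/r[2]).round())
jar=inv(F["jar"])
def rt(Td,yaw,fl):
    T=np.radians(Td);y=np.array([0,-1.,0])*(1 if fl else -1);D=np.array([np.sin(T),0,-np.cos(T)])
    Q=RZ*R.from_euler("z",yaw,degrees=True); return (Q*R.from_matrix(np.c_[np.cross(y,D),y,D])).as_rotvec(), RZ.inv().apply(Q.apply(D))
for Td in(22,26,30,34):
  for fl in (0,1):
    s=""
    for g,yaw in(([jar[0],jar[1],122],0),([jar[0]-8,jar[1],160],0),([-150,-150,160],0),([-150,-150,110],0),([-150,-150,160],-15),([-150,-150,110],-15),([-130,-170,160],-20),([-130,-170,110],-20),([-110,-215,110],-25),([-110,-215,160],-25)):
        rv,D=rt(Td,yaw,fl); q=kin.ik(C(np.array(g)+19*D),rv); s+=" ." if q is None else " %.2f/%.2f"%(q[3],q[5])
    print(Td,fl,s)
E
```

```text
(560, 260) [ 744. -407.    0.]
(540, 345) [ 533. -384.    0.]
(525, 430) [ 345. -373.    0.]
22 0  2.07/0.42 2.06/0.46 2.17/0.41 2.21/0.30 2.19/0.40 2.23/0.30 2.14/0.43 2.18/0.34 2.10/0.38 2.06/0.47
22 1  2.10/0.33 2.08/0.42 2.19/0.41 2.23/0.28 2.21/0.38 2.26/0.25 2.16/0.40 2.21/0.26 2.13/0.29 2.09/0.41
26 0  2.13/0.32 2.12/0.36 2.22/0.31 2.26/0.19 2.24/0.30 2.29/0.19 2.19/0.34 2.23/0.25 2.15/0.30 2.12/0.37
26 1  2.16/0.22 2.14/0.31 2.24/0.32 2.27/0.19 2.26/0.28 2.34/0.18 2.22/0.29 2.27/0.15 2.19/0.18 2.15/0.31
30 0  2.19/0.18 2.17/0.26 2.27/0.22 2.29/0.29 2.30/0.19 2.33/0.20 2.25/0.24 2.29/0.19 2.21/0.21 2.17/0.29
30 1  2.23/0.17 2.19/0.20 2.28/0.23 2.34/0.19 2.31/0.17 . 2.28/0.18 . 2.27/0.16 2.21/0.19
34 0  2.23/0.18 2.23/0.15 2.30/0.23 2.33/0.43 2.34/0.19 2.38/0.21 2.30/0.16 2.31/0.51 2.24/0.42 2.23/0.21
34 1  2.21/0.92 2.29/0.19 2.32/0.16 2.33/0.43 2.34/0.19 2.39/0.15 2.30/0.16 2.34/0.20 2.27/0.15 2.30/0.17
```

```bash
sed -i 's/radians(40)/radians(26)/' m.py; python3 - <<'E'
from m import *
jar=inv(F["jar"]); g=np.array([jar[0],jar[1],122])+19*D; r=rot(0)
grip(0.8,15)
robot.movep(C(g-110*D),r); st("pre")
save("side","s1")
robot.servo_line(C(g-40*D),150); st("near")
robot.servo_line(C(g),60); st("at")
save("side","s2")
a=cv2.imread("pics/s2.png")[100:300,200:440];b=save("top","t2")[200:400,300:540,::-1]
cv2.imwrite("pics/c2.png",cv2.resize(np.hstack([a,b]),None,fx=1.65,fy=1.65,interpolation=2))
E
```

```text
pre t 7.9 tcp [-99.4 -36.3 203.8] F [0.  0.6 0.2] g 0.798 0.0
near t 8.6 tcp [-68.8 -35.3 141. ] F [ 0.1 -0.  -0.3] g 0.802 0.0
at t 9.4 tcp [-51.3 -35.3 105. ] F [ 0.6 -1.6  0.2] g 0.803 0.0
```

View pics/c2.png

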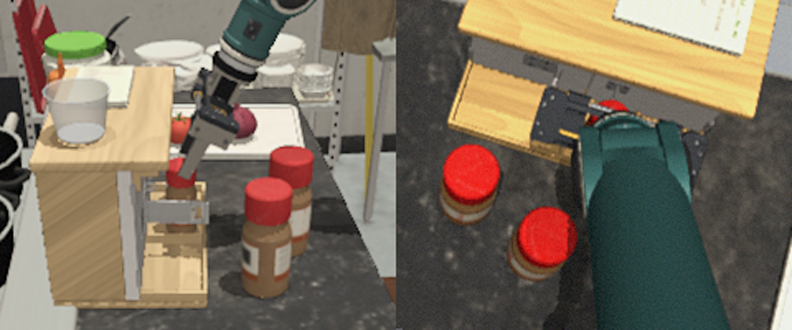

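The side half shows the fingers straddling the cap at (180,165), and they clear the top board. I'll grip, lift and set the jar aside.

```bash
python3 - <<'E'
from m import *
P=inv(robot.observe()["tcp_pos"])
grip(0.0,20); o=st("grip")
if .4<o["grip_width"]<.65:
    robot.servo_line(C(P+[0,0,22]),60); robot.servo_line(C(P+[-12,0,46]),80); st("lift")
    Q=np.array([-150,-165,0])+[19*D[0],0,0]; Q[2]=P[2]-12
    robot.servo_line(C([Q[0],Q[1],Q[2]+50]),150); st("over")
    save("side","s3"); 
    robot.servo_line(C(Q+[0,0,6]),100); robot.servo_line(C(Q+[0,0,0.5]),20); st("down")
    save("side","s4");save("top","t4")
    grip(0.8,15); robot.hold(.3); st("open")
    robot.servo_line(C(Q-110*D),150); st("away")
    a=save("side","s5")[100:300,200:440,::-1];b=save("top","t5")[200:400,300:540,::-1]
    cv2.imwrite("pics/c5.png",cv2.resize(np.hstack([a,b]),None,fx=1.65,fy=1.65,interpolation=2))
    for c in("side","top"): print([(round(d["confidence"],2),w(c,d["at"]).round(),inv(w(c,d["at"])).round()) for d in viewer.pinpoint("spice_jar",c)])
E
```

```text
grip t 10.0 tcp [-51.2 -35.5 105.1] F [0.1 0.1 0.6] g 0.515 20.0
lift t 11.0 tcp [-63.3 -35.8 151.3] F [-0.   0.6 -2.1] g 0.514 20.0
over t 12.2 tcp [-141.3 -164.4  143.3] F [-0.1  0.8 -1.3] g 0.512 20.0
down t 13.2 tcp [-141.7 -165.1   93.9] F [ 0.3 -0.1 -1. ] g 0.512 20.0
open t 14.2 tcp [-141.7 -165.    93.8] F [ 0.7 -0.5 -0.9] g 0.799 0.0
away t 15.1 tcp [-190.2 -165.3  191.9] F [ 0.2 -0.3 -0.2] g 0.799 0.0
[(0.88, array([477.,  53.,   1.]), array([-190.,  109.,    1.])), (0.86, array([ 493., -224.,    1.]), array([-152., -167.,    1.])), (0.82, array([428., -48.,  -2.]), array([-230.,    4.,   -2.]))]
[(0.81, array([425., -51.,   1.]), array([-234.,    0.,    1.])), (0.66, array([476.,  54.,  -3.]), array([-191.,  110.,   -3.])), (0.63, array([ 497., -223.,   -1.]), array([-148., -166.,   -1.]))]
```

View pics/c5.png

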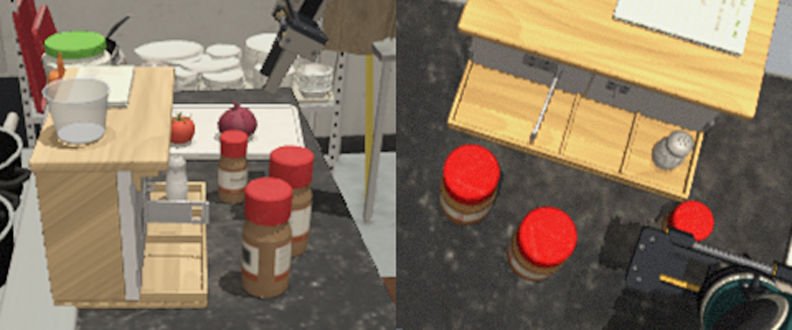

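The side half shows the jar upright on the counter at (232,165), in front of the ledge and let go. Next is the hasp sweep, starting with an IK check.

```bash
cat > sweep.py <<'E'
import m; from m import *
T=np.radians(37); m.D=D=np.array([np.sin(T),0,-np.cos(T)])
def P(th,mg,r=45,z=97):
    u=np.array([-np.sin(th),-np.cos(th),0]);n=np.array([np.cos(th),-np.sin(th),0])
    s=18*abs(np.sin(th))+10*np.cos(T)*max(np.cos(th),0)
    return np.array([-6,45,z])+r*u-n*(2+s+mg)
E
python3 - <<'E'
from sweep import *
np.set_printoptions(precision=2,suppress=True)
for fl in(0,1):
  for q in [P(1.75,15)-90*D,P(1.75,15)]+[P(t,0) for t in(1.4,1,.6,.3,0)]+[P(0,0)-90*D]: print(fl,q.round(),kin.ik(C(q),rot(fl)))
E
```

```text
0 [-98.  87. 169.] [-0.42  0.09  0.21  2.37  1.22  0.16  0.12]
0 [-44.  87.  97.] [ 0.86  0.85 -1.32  2.24  1.86  0.9  -0.12]
0 [-54.  58.  97.] [ 0.94  0.82 -1.32  2.27  1.87  0.84 -0.1 ]
0 [-55.  39.  97.] [ 0.99  0.81 -1.32  2.27  1.88  0.81 -0.07]
0 [-47.  18.  97.] [ 1.04  0.83 -1.32  2.26  1.87  0.79 -0.01]
0 [-34.   6.  97.] [ 1.06  0.86 -1.32  2.23  1.87  0.78  0.04]
0 [-16.   0.  97.] [ 1.05  0.89 -1.32  2.19  1.85  0.8   0.09]
0 [-70.   0. 169.] [ 0.86  0.26 -0.9   2.27  1.35  0.22  0.27]
1 [-98.  87. 169.] None
1 [-44.  87.  97.] [-0.08  0.34 -0.11  2.29  2.13  0.22  2.38]
1 [-54.  58.  97.] [ 0.08  0.33 -0.21  2.31  2.22  0.22  2.36]
1 [-55.  39.  97.] [ 0.22  0.34 -0.31  2.31  2.24  0.23  2.4 ]
1 [-47.  18.  97.] [ 0.35  0.36 -0.4   2.29  2.22  0.22  2.48]
1 [-34.   6.  97.] [ 0.41  0.39 -0.44  2.26  2.18  0.21  2.56]
1 [-16.   0.  97.] [ 0.4   0.41 -0.42  2.22  2.14  0.2   2.61]
1 [-70.   0. 169.] [ 0.86  0.26 -0.9   2.27  1.35  0.22 -2.87]
```

```bash
python3 - <<'E'
from sweep import *
r=rot(0); S=P(1.75,15)
grip(0.0,10)
try:
    robot.servo_line(C([-170,-120,270]),200); st("up")
    robot.movep(C([-130,60,240]),r); o=st("mid"); print(o["joints"].round(2))
    robot.servo_line(C(S-50*D),150); o=st("pre"); print(o["joints"].round(2))
    robot.servo_line(C(S),80); o=st("in"); print(o["joints"].round(2))
except robot.IKError as e: print("IK",e); st()
a=save("side","s6")[100:300,200:440,::-1];b=save("top","t6")[200:400,300:540,::-1]
cv2.imwrite("pics/c6.png",cv2.resize(np.hstack([a,b]),None,fx=1.65,fy=1.65,interpolation=2))
E
```

```text
up t 17.0 tcp [-170.7 -120.4  269.2] F [-0.  -0.5  0.7] g 0.005 0.0
mid t 17.8 tcp [-129.9   58.7  240.1] F [ 0.4 -0.2 -0.2] g 0.0 0.0
[ 1.38 -0.22 -1.32  2.29 -0.58  0.29  1.99]
IK the arm cannot follow that straight line within its joint ranges
t 17.8 tcp [-129.9   58.7  240.1] F [ 0.4 -0.2 -0.2] g 0.0 0.0
```

View pics/c6.png

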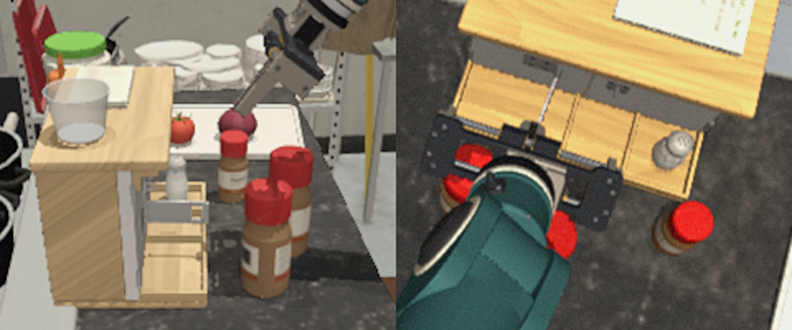

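```bash
python3 - <<'E'
from sweep import *
r=rot(0); S=P(1.75,15)
try:
    robot.movep(C([-120,90,210]),r); o=st("a"); print(o["joints"].round(2))
    robot.movep(C(S-60*D),r); o=st("pre"); print(o["joints"].round(2))
    robot.servo_line(C(S),80); o=st("in"); print(o["joints"].round(2))
except robot.IKError as e: print("IK",e); st()
a=save("side","s7")[100:300,200:440,::-1];b=save("top","t7")[200:400,300:540,::-1]
cv2.imwrite("pics/c7.png",cv2.resize(np.hstack([a,b]),None,fx=1.65,fy=1.65,interpolation=2))
E
```

```text
a t 19.2 tcp [-119.9   89.4  210. ] F [-0.3 -0.7  0.1] g 0.008 0.0
[ 0.23  0.01 -0.46  2.33  0.81  0.26  0.53]
pre t 19.9 tcp [-80.1  86.6 145.2] F [0.2 0.3 1.2] g 0.003 0.0
[ 0.19  0.21 -0.42  2.32  1.59  0.25 -0.22]
in t 20.9 tcp [-44.1  87.2  97.6] F [-0.1 -1.2 -0.7] g 0.006 0.0
[ 0.23  0.38 -0.46  2.27  1.95  0.32 -0.52]
```

View pics/c7.png

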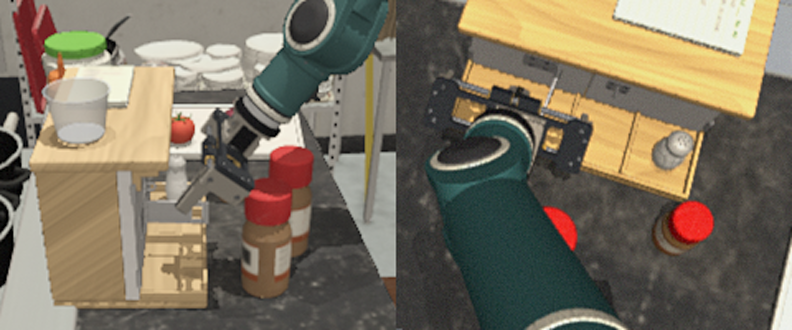

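In the side half the shut fingertip at (182,208) is beside the plate on its left, and the body clears the top board and the large jars. Now the sweep.

```bash
python3 - <<'E'
from sweep import *
try:
    for t in (1.6,1.35,1.1,.85,.6,.4,.22,.1,0):
        robot.servo_line(C(P(t,0)),70); o=st(t)
        if np.linalg.norm(o["contact_force"])>25: break
    for k in range(1,9):
        if RZ.inv().apply(o["contact_force"])[0]<-8: break
        robot.servo_line(C(P(0,-k)),20); o=st("press",k)
except robot.IKError as e: print("IK",e); st()
a=save("side","s8")[100:300,200:440,::-1];b=save("top","t8")[200:400,300:540,::-1]
cv2.imwrite("pics/c8.png",cv2.resize(np.hstack([a,b]),None,fx=1.65,fy=1.65,interpolation=2))
for c in("side","top"): print([(round(d["confidence"],2),inv(w(c,d["at"])).round()) for d in viewer.pinpoint("hasp_end",c)])
E
```

```text
1.6 t 21.4 tcp [-50.3  66.2  97.3] F [-0.3 -0.6  0.1] g 0.007 0.0
1.35 t 21.7 tcp [-54.5  56.   97.1] F [-0.5 -0.5 -0.1] g 0.001 0.0
1.1 t 22.0 tcp [-55.8  44.   97. ] F [-0.   1.5  0.1] g 0.008 0.0
0.85 t 22.4 tcp [-53.5  30.8  97. ] F [-0.3  0.6  0.1] g 0.008 0.0
0.6 t 22.7 tcp [-46.6  17.9  97. ] F [-0.4  0.4  0.9] g 0.006 0.0
0.4 t 23.1 tcp [-38.2   9.5  97. ] F [ 0.5  1.1 -0.3] g 0.004 0.0
0.22 t 23.4 tcp [-28.8   3.8  97.1] F [ 0.5  0.2 -0.5] g 0.006 0.0
0.1 t 23.6 tcp [-21.7   1.3  97.1] F [ 0.2 -0.5 -0. ] g 0.002 0.0
0 t 23.9 tcp [-15.6  -0.   97.1] F [ 0.2  1.2 -0.1] g 0.008 0.0
press 1 t 24.1 tcp [-15.1   0.   97. ] F [-0.5 -0.1  0.6] g 0.004 0.0
press 2 t 24.4 tcp [-13.9  -0.   97. ] F [ 0.  -0.3  0.1] g 0.004 0.0
press 3 t 24.6 tcp [-12.9   0.   97. ] F [ 0.7 -0.7 -0.1] g 0.009 0.0
press 4 t 24.9 tcp [-11.9   0.   97. ] F [ 0.6  0.1 -0.3] g 0.003 0.0
press 5 t 25.1 tcp [-10.9   0.   97. ] F [-0.1 -0.8  0. ] g 0.002 0.0
press 6 t 25.4 tcp [-9.9  0.  97. ] F [ 0.3  0.1 -1.7] g 0.007 0.0
press 7 t 25.6 tcp [-8.9 -0.  97. ] F [ 0.1  0.1 -0.5] g 0.005 0.0
press 8 t 25.9 tcp [-7.9  0.  97. ] F [ 0.4 -0.  -0.7] g 0.006 0.0
[(0.94, array([-101.,   56.,   93.]))]
[(0.49, array([-106.,   52.,   99.])), (0.26, array([-208.,  491.,   -4.]))]
```

View pics/c8.png

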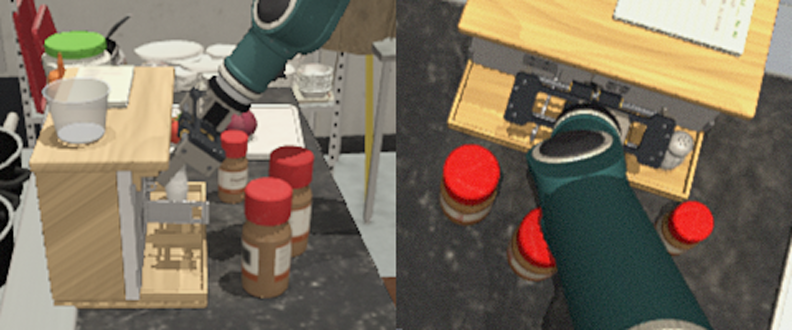

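```bash
python3 - <<'E'
from m import *
f=lambda n,a,b:cv2.resize(cv2.imread(f"pics/{n}.png")[a:a+75,b:b+100],(400,300),interpolation=cv2.INTER_CUBIC)
cv2.imwrite("pics/z.png",np.vstack([np.hstack([f("s7",195,265),f("t7",230,350)]),np.hstack([f("s8",195,265),f("t8",230,350)])]))
for c in("side","top"): print(c,[(n,proj(c,C(X)).round()) for n,X in dict(pin=(-6,45,95),end=(-101,52,95),endtop=(-101,52,115),tip=(-7.9,0,97),tip7=(-44,87,97.6)).items()])
E
```

```text
side [('pin', array([288., 228.])), ('end', array([325., 229.])), ('endtop', array([325., 222.])), ('tip', array([290., 219.])), ('tip7', array([302., 235.]))]
top [('pin', array([398., 243.])), ('end', array([383., 282.])), ('endtop', array([384., 279.])), ('tip', array([418., 250.])), ('tip7', array([375., 252.]))]
```

View pics/z.png

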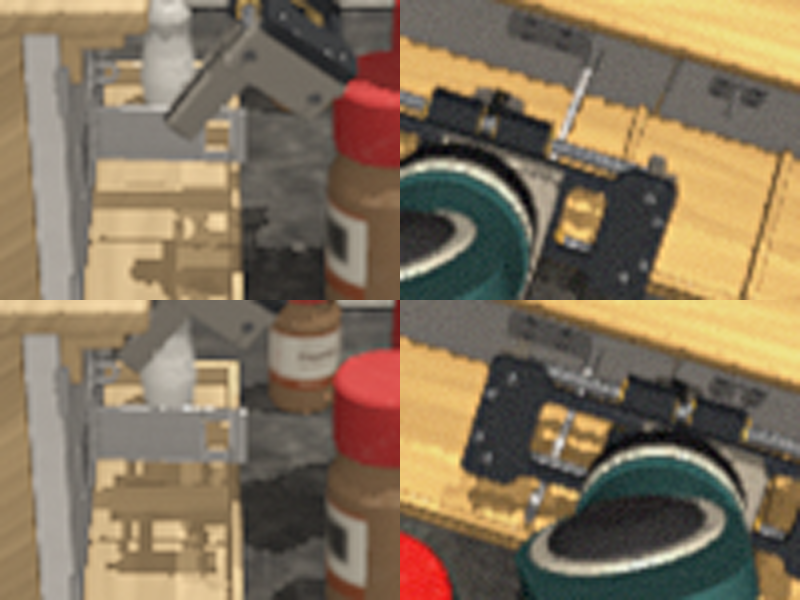

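```bash
python3 - <<'E'
from sweep import *
for X,px in(((-44,87,97.6),(310,227.5)),((-7.9,0,97),(300,209))):
  for y in(0,18):
    for k in(0,15,20,25,30,35): print(px,y,k,(proj("side",C(np.array(X)-k*D+[0,y,0]))-px).round(1))
E
```

```text
(310, 227.5) 0 0 [-7.8  7.9]
(310, 227.5) 0 15 [-4.3  3.8]
(310, 227.5) 0 20 [-3.1  2.4]
(310, 227.5) 0 25 [-2.  1.]
(310, 227.5) 0 30 [-0.8 -0.4]
(310, 227.5) 0 35 [ 0.4 -1.8]
(310, 227.5) 18 0 [-8.1 11.8]
(310, 227.5) 18 15 [-4.5  7.6]
(310, 227.5) 18 20 [-3.3  6.2]
(310, 227.5) 18 25 [-2.2  4.8]
(310, 227.5) 18 30 [-1.   3.4]
(310, 227.5) 18 35 [0.2 2. ]
(300, 209) 0 0 [-10.2   9.6]
(300, 209) 0 15 [-7.   5.6]
(300, 209) 0 20 [-5.9  4.2]
(300, 209) 0 25 [-4.8  2.9]
(300, 209) 0 30 [-3.7  1.5]
(300, 209) 0 35 [-2.7  0.2]
(300, 209) 18 0 [-10.6  12.9]
(300, 209) 18 15 [-7.4  8.9]
(300, 209) 18 20 [-6.3  7.6]
(300, 209) 18 25 [-5.2  6.2]
(300, 209) 18 30 [-4.1  4.9]
(300, 209) 18 35 [-3.   3.5]
```

The zoom shows the real fingertip, at side (310,227), about 30 mm further back along the tool than the TCP reading implies. It therefore passed over the plate's top edge, and the hasp is still out. I'll go back over the plate and sweep again about 28 mm deeper, checking with forces.

```bash
python3 - <<'E'
from sweep import *
off=28*D; S=P(1.75,15)
def hasp():
    for c in("side","top"):
        viewer.read_camera(c); print([(round(d["confidence"],2),inv(w(c,d["at"])).round()) for d in viewer.pinpoint("hasp_end",c)])
try:
    robot.servo_line(C(P(0,-8)-65*D),120); robot.servo_line(C(S-60*D),150); st("pre")
    robot.servo_line(C(S),100); robot.servo_line(C(S+off),60); o=st("in"); print(o["joints"].round(2)); save("side","s9")
    for t in (1.6,1.35,1.1,.85):
        robot.servo_line(C(P(t,0)+off),70); o=st(t)
        if np.linalg.norm(o["contact_force"])>15: break
except robot.IKError as e: print("IK",e); st()
hasp(); save("side","s10"); save("top","t10")
f=lambda n,a,b:cv2.resize(cv2.imread(f"pics/{n}.png")[a:a+75,b:b+100],(400,300),interpolation=cv2.INTER_CUBIC)
cv2.imwrite("pics/z2.png",np.vstack([np.hstack([f("s9",195,265),f("s10",195,265)]),np.hstack([f("t10",230,350),f("s2",170,265)])]))
E
```

```text
pre t 27.6 tcp [-79.8  86.2 144.7] F [-0.3 -1.4 -0. ] g 0.001 0.0
in t 29.0 tcp [-27.4  87.3  74.5] F [ 0.5  0.1 -0.1] g 0.006 0.0
[ 0.39  0.5  -0.65  2.23  1.98  0.44 -0.48]
1.6 t 29.5 tcp [-33.5  65.8  74.9] F [ 0.2 -0.6  0.5] g 0.007 0.0
1.35 t 29.8 tcp [-37.8  55.7  74.6] F [ 1.  -0.1  0.3] g 0.002 0.0
1.1 t 30.1 tcp [-39.1  43.3  74.6] F [-0.9  0.5  0.4] g 0.011 0.0
0.85 t 30.4 tcp [-36.6  30.   74.6] F [0.1 0.1 0.2] g 0.005 0.0
[(0.81, array([-88.,  -9.,  96.]))]
[]
```

The hasp is moving now (end at (-88,-9), about 1.0 rad). I'll continue the sweep and press it home.

```bash
python3 - <<'E'
from sweep import *
off=28*D
try:
    for t in (.6,.4,.22,.1,0):
        robot.servo_line(C(P(t,0)+off),70); o=st(t)
        if np.linalg.norm(o["contact_force"])>15: break
    for k in range(1,21):
        if RZ.inv().apply(o["contact_force"])[0]<-7: break
        robot.servo_line(C(P(0,-k)+off),20); o=st("press",k)
except robot.IKError as e: print("IK",e); st()
save("side","s11"); save("top","t11")
for c in("side","top"): print([(round(d["confidence"],2),inv(w(c,d["at"])).round()) for d in viewer.pinpoint("hasp_end",c)])
f=lambda n,a,b:cv2.resize(cv2.imread(f"pics/{n}.png")[a:a+75,b:b+100],(400,300),interpolation=cv2.INTER_CUBIC)
cv2.imwrite("pics/z3.png",np.vstack([np.hstack([f("s11",180,265),f("t11",230,370)]),np.hstack([f("s10",195,265),f("s2",170,265)])]))
E
```

```text
0.6 t 31.1 tcp [-29.7  17.4  74.6] F [-0.3  0.6  0.1] g 0.009 0.0
0.4 t 31.4 tcp [-21.3   9.2  74.7] F [ 0.3 -0.9  0.2] g 0.004 0.0
0.22 t 31.7 tcp [-11.8   3.7  74.8] F [-0.6 -0.3  0.4] g 0.009 0.0
0.1 t 32.0 tcp [-4.8  1.2 74.8] F [-0.  -0.1 -0.2] g 0.005 0.0
0 t 32.2 tcp [ 1.3 -0.1 74.8] F [-1.1  0.5 -0.3] g 0.006 0.0
press 1 t 32.5 tcp [ 1.8  0.  74.6] F [-1.2  0.2 -0. ] g 0.007 0.0
press 2 t 32.7 tcp [ 2.6  0.  74.5] F [-1.9  0.5  0.6] g 0.006 1.0
press 3 t 33.0 tcp [ 3.   0.1 74.2] F [-6.8 -0.   4.4] g 0.006 3.2
press 4 t 33.2 tcp [ 3.2  0.1 74. ] F [-10.3   0.1   6.3] g 0.005 5.4
[(0.62, array([ -8., -48.,  95.]))]
[(0.68, array([ -5., -48.,  97.]))]
```

The hasp is closed: end at about (-7,-48), roughly 0.01 rad, with firm contact. I'll retract and fetch the jar, repeating the proven grasp.

```bash
python3 - <<'E'
import sweep
from sweep import *
try:
    c=inv(robot.observe()["tcp_pos"])
    robot.servo_line(C(c-90*D),100); st("back")
    robot.servo_line(C([-120,-40,240]),150); st("high")
    m.D=D=np.array([np.sin(np.radians(26)),0,-np.cos(np.radians(26))]); r=rot(0)
    Q=np.array([-141.7,-165,93.5])
    grip(.8,15)
    robot.movep(C(Q-110*D),r); o=st("over jar"); print(o["joints"].round(2))
    robot.servo_line(C(Q-40*D),150); robot.servo_line(C(Q),60); o=st("at"); print(o["joints"].round(2))
except robot.IKError as e: print("IK",e); print(st()["joints"].round(2))
a=save("side","s12");b=save("top","t12")
for c in("side","top"):
    print([(round(d["confidence"],2),inv(w(c,d["at"])).round()) for d in viewer.pinpoint("spice_jar",c)])
    print([(round(d["confidence"],2),inv(w(c,d["at"])).round()) for d in viewer.pinpoint("hasp_end",c)])
f=lambda n,a,b:cv2.resize(cv2.imread(f"pics/{n}.png")[a:a+75,b:b+100],(400,300),interpolation=cv2.INTER_CUBIC)
cv2.imwrite("pics/z4.png",np.vstack([np.hstack([f("s12",165,270),f("t12",275,400)]),np.hstack([f("s12",240-50,240),f("s2",170,265)])]))
E
```

```text
back t 34.5 tcp [-5.060e+01 -1.000e-01  1.462e+02] F [ 0.1 -0.5  0.3] g 0.005 0.0
IK the arm cannot follow that straight line within its joint ranges
t 34.5 tcp [-5.060e+01 -1.000e-01  1.462e+02] F [ 0.1 -0.5  0.3] g 0.005 0.0
[ 0.54  0.27 -0.55  2.26  1.6   0.16 -0.  ]
[(0.86, array([-151., -165.,   -1.])), (0.85, array([-190.,  112.,    8.])), (0.82, array([-232.,    9.,   -2.])), (0.26, array([ -50., -133.,    9.]))]
[(0.47, array([ -9., -47.,  92.]))]
[(0.87, array([-152., -166.,    2.])), (0.7, array([-232.,    3.,   -1.])), (0.66, array([-190.,  113.,   -1.]))]
[(0.69, array([ -8., -48.,  95.]))]
```

View pics/z4.png

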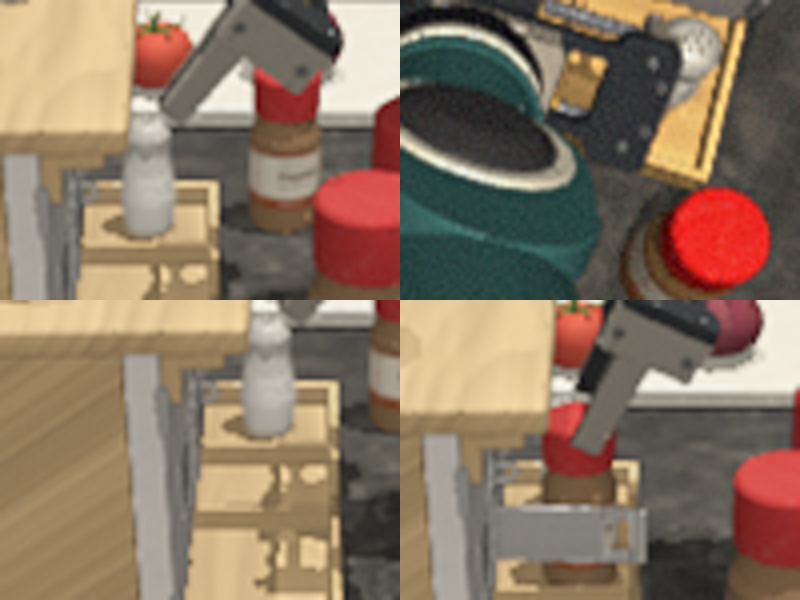

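The view shows the hasp flat behind the salt mill and the jar upright at (285,150) in the top-left tile. The earlier grasp (bottom-right tile) sat on the cap. I'll use joint-space moves for the transit.

```bash
python3 - <<'E'
from m import *
try:
    r=rot(0); Q=np.array([-141.7,-165,93.5])
    robot.movep(C([-115,-30,220]),r); o=st("high"); print(o["joints"].round(2))
    grip(.8,15)
    robot.movep(C(Q-110*D),r); o=st("over jar"); print(o["joints"].round(2))
    robot.servo_line(C(Q-40*D),150); robot.servo_line(C(Q),60); o=st("at"); print(o["joints"].round(2))
except robot.IKError as e: print("IK",e); print(st()["joints"].round(2))
E
```

```text
high t 36.0 tcp [-115.2  -30.3  219.7] F [-0.5 -1.1  0.5] g 0.007 0.0
[ 1.28  0.17 -1.22  2.14  0.32  0.51  1.34]
over jar t 37.8 tcp [-189.5 -164.8  192.7] F [0.8 0.8 0.9] g 0.804 0.0
[ 1.8   0.2  -1.35  2.22  0.04  0.45  1.96]
at t 39.4 tcp [-141.6 -165.2   93.9] F [-0.3 -0.6  1.1] g 0.804 0.0
[ 1.12  0.37 -0.75  2.24  0.41  0.21  1.58]
```

```bash
python3 - <<'E'
from m import *
G=np.array([-50,-35.3,105.3])
try:
    c=inv(robot.observe()["tcp_pos"])
    grip(0,20); o=st("grip")
    assert .4<o["grip_width"]<.65
    robot.servo_line(C(c+[0,0,55]),80); st("lift")
    robot.servo_line(C(G+[-12,0,46]),120); st("over")
    robot.servo_line(C(G+[0,0,22]),60); o=st("in"); 
    robot.servo_line(C(G+[0,0,5]),40); robot.servo_line(C(G+[0,0,.5]),15); o=st("down")
except robot.IKError as e: print("IK",e); print(st()["joints"].round(2))
for c in("side","top"):
    viewer.read_camera(c)
    print([(round(d["confidence"],2),inv(w(c,d["at"])).round()) for d in viewer.pinpoint("spice_jar",c)])
E
```

```text
grip t 39.9 tcp [-141.5 -165.    93.7] F [0.3 0.8 0.7] g 0.507 20.0
lift t 40.7 tcp [-142.2 -165.2  148.3] F [-1.   0.5 -1.2] g 0.51 20.0
over t 42.1 tcp [-62.4 -36.  151. ] F [-0.7 -0.7 -0.8] g 0.506 20.0
in t 42.7 tcp [-50.  -35.1 127.2] F [-0.8  0.6 -1. ] g 0.508 20.0
down t 43.8 tcp [-50.  -35.3 105.8] F [-0.   0.4 -1.6] g 0.509 20.0
[(0.88, array([-187.,  112.,    2.])), (0.81, array([-58., -35.,  14.])), (0.77, array([-231.,    9.,   -3.])), (0.17, array([ -8., -48.,  92.]))]
[(0.87, array([-230.,    2.,    3.])), (0.81, array([-194.,  110.,   -3.])), (0.54, array([-57., 485.,   3.]))]
```

```bash
python3 - <<'E'
from m import *
c=np.array([-50,-35.3,105.8])
for k in range(1,5):
    robot.servo_line(C(c-[0,0,.7*k]),10); o=st(k)
    if o["contact_force"][2]>2: break
grip(.75,15); robot.hold(.3); st("open")
c=inv(robot.observe()["tcp_pos"])
robot.servo_line(C(c-40*D),80); robot.servo_line(C(c-130*D),150); robot.hold(.3); st("away")
for k in range(2):
  for c in("side","top"):
    save(c,f"e{c}{k}")
    for n in("spice_jar","hasp_end","salt_mill"): print(n,[(round(d["confidence"],2),inv(w(c,d["at"])).round()) for d in viewer.pinpoint(n,c)])
s=[d["mask"] for d in viewer.silhouettes("spice_jar","side")]
for k in s:
    y,x=np.nonzero(k); print(x.min(),x.max(),y.min(),y.max(), "top x",x[y<y.min()+6].mean(),"bottom x",x[y>y.max()-6].mean())
print([proj("side",C([-58,-35,z])).round(1) for z in(12,137)])
E
```

```text
1 t 44.2 tcp [-49.4 -35.2 105.6] F [1.1 0.5 2.2] g 0.51 20.0
open t 45.0 tcp [-50.  -35.3 105.1] F [-0.4  0.1  0. ] g 0.751 0.0
away t 46.7 tcp [-107.1  -34.9  221.3] F [ 0.6 -0.5  0.1] g 0.749 0.0
spice_jar [(0.81, array([-56., -35.,  12.])), (0.65, array([-231.,    9.,   -3.])), (0.57, array([-188.,  110.,    2.]))]
hasp_end [(0.47, array([ -9., -46.,  97.]))]
salt_mill []
spice_jar [(0.87, array([-232.,    4.,    1.])), (0.76, array([-59., -38.,  14.])), (0.72, array([-194.,  112.,   -3.]))]
hasp_end [(0.57, array([ -5., -47.,  96.]))]
salt_mill [(0.37, array([ -49., -129.,   10.]))]
spice_jar [(0.75, array([-57., -36.,  13.])), (0.64, array([-189.,  108.,    0.])), (0.62, array([-229.,    6.,   -2.]))]
hasp_end [(0.74, array([-58., -38.,   9.])), (0.61, array([ -7., -49.,  92.]))]
salt_mill []
spice_jar [(0.94, array([-231.,    3.,   -1.])), (0.63, array([-58., -37.,  15.])), (0.6, array([-192.,  113.,   -2.]))]
hasp_end [(0.67, array([ -7., -49.,  98.]))]
salt_mill [(0.59, array([ -49., -127.,   11.]))]
299 317 196 240 top x 308.725 bottom x 308.0842105263158
363 389 189 254 top x 376.0413223140496 bottom x 379.82608695652175
346 376 209 280 top x 361.78740157480314 bottom x 360.7037037037037
[array([309.7, 238.6]), array([308.6, 198.9])]
```

The jar stands upright in the pocket, the hasp is flat, and the gripper is clear of everything, so I'm handing the job in.

```bash
python3 -c "
from h import *
print(robot.job_done())"
```

```text
the job is handed in; nothing more can be done
None
```

I handed the job in at about 47 s of the 72 s allowed: the hasp measures flat over the staple, and the red-capped jar is upright in its pocket within a few millimetres of the middle and released; no verdict was reported.

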